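# Feed a blank under the arbor press past its cam lock

### The arm

A 6-joint arm with a two-finger parallel gripper is mounted at the origin on the work surface. World frame = base frame: x ahead of the robot, y to its left, z up, the work surface at z = 0. Lengths are in mm, angles in rad, forces in N, time in s.
With the tool pointing down it reaches from about 275 to 1000 mm from the base axis. Payload 8.4 kg.
Tool frame: the origin (TCP) lies midway between the tips of the shut fingers; the grasp point (between the pads) lies 19 mm behind it; y points along the fingers, z is the direction in which the jaws open and shut, and the axes are right-handed (so a half turn about y gives the same grasp; the last joint's range is limited). The gripper opens to 85 mm and grips with 20 to 120 N. Pads are 22 mm wide; open, the fingers measure 114 mm over their backs; the gripper's body (76 mm by 85 mm) begins 54 mm behind the grasp point. The pads swing forward as they close: fully open they stand 13 mm farther back than shut.
Start: joints at [-1.344, 0.353, 1.633, -0, 1.155, -0.002], TCP at [141.754, -608.715, 231.281] pointing down, gripper open.
Joint ranges: [-2.63, 2.63], [-0.92, 2.1], [0.06, 2.66], [-1.3, 4.44], [0, 2.69], [-3.02, 3.02]. Speed limits (rad/s): [2.22, 2.22, 2.79, 3.14, 3.14, 3.14].

### API

Orientations are given as [roll, pitch, yaw] about the fixed x, y, z axes, in that order (R = Rz(yaw) Ry(pitch) Rx(roll)).
In Python, from rig import r gives the robot as it stands. The module is installed in compiled form; this text tells all that it offers.
- The arm moves only by the tool apply_moves, never from a script. Its argument "plan" is text: rows parted by semicolons, each of 7 numbers parted by spaces: the shift along the tool's x, y, z in cm, then the turn, a rotation vector about the tool's x, y, z in degrees, then the closure, from 0 (fully open) to 1 (shut). A call has 1 to 20 rows; each row shifts and turns the pose as measured when the row begins, along the tool's axes as they then stand; what a row does not reach is not made up. A row lasts 1/10 s, in which the tool goes at most 50 mm and 8.59 degrees, less where a joint would pass 70% of its speed; a pose out of reach is approached as far as the arm can. A call is refused whole if a number of a shift passes 5 or a number of a turn 8.59, either way. A call with a gripper value outside its range is refused whole. The fingers move at their own pace and stop on an object; "squeeze" is the grip in N (left out, the last holds). Time passes only in rows, so rows that do not move let the fingers close. It gives the time, the measured TCP pose, the force and the opening at its end, in the units of the state.
- r.sense(): the state, without advancing time (a new reading comes with each control period).
- r.grab_frame(name): name is "scene" or "top"; returns the picture (384x512x3 uint8, blue, green, red); there is no depth.
- r.get_calibration(name): a dict with "vertical_fov" (degrees; the focal length in pixels is half the picture's height over the tangent of half this angle, whatever the lens; pixels are square), "cx", "cy" (the principal point, pixels), "R" (3x3) and "t" (3): a world point X has camera coordinates R X + t. Camera axes: x right, y down, z forward; pixel columns grow to the right and rows downward; lengths in mm; the calibration is good to about 2 mm. A picture is of the moment at which its call begins. get_calibration takes no time and is no camera call.
- r.sign_off(): hands the job in, once; it reports no verdict.
The state is a dict: "clock": time; "qpos": joint angles; "qvel": joint speeds; "joint_efforts": joint torques, N m; "eef_pos": TCP position; "tcp_rot": TCP orientation; "contact_force": force on the tool from outside, world axes, zero at the start; "wrist_torque": the same for the moment, N m; "opening": opening from 0.0 (shut) to 1.0 (fully open).
Only numpy, scipy, OpenCV 4.12 (cv2) and the standard library are available. Lean on these libraries where they do the work, as an engineer would, in place of code of your own. Each camera call takes 0.05 s, during which the arm holds its last target. There are 200 camera calls.

### The job

Feed the brass blank under the punch of the arbor press, pushing with the fingertips: push the cam lever round to its released stop so that the cam's low side faces the slide, push the loading slide forward by its upright end plate until it is fully home, then push the lever back to its locked stop so that the cam holds the slide there. Do not shove at the slide while the cam still locks it. Let the blank lie in its nest throughout, and leave the other things on the bench where they are.

Things in the scene. Friction and masses are not known exactly. Their poses are not given: they have to be found in the camera images.
- press: Grey cast arbor press, bolted down with the straight guide of its loading slide. Origin on the bench, on the guide's centre line; +x = forward (feed, towards the press), +y = side of the cam lever (robot's side), z up. In this frame, mm: guide x -206 to 89, y -45 to 45, tops of its rails 47 high; ear under the cam to y = 80, 30 high; press base x 88 to 275, y -60 to 60, 30 high.
- die_slide (a joint): Steel loading slide, 305 x 60 x 12 mm, top 42 mm above the bench; position forward in m: 0 = loading end, 0.080 = home on its stop. It has two notches in its +y edge, 80 mm apart, for the cam's lobe. Locked at the loading end it has about 11 mm of play; at home the second notch faces the cam. 0.8 kg, needs 2 to 3 N, stays where left.
- cam_lock (a joint): Angle of cam and lever, rad: 0 = locked stop (lever square to the slide along the press's +y, lobe in the slide's notch), growing clockwise seen from above to 1.57 = released stop (lever along the slide, pointing forward, press's +x; the cam's low side faces the slide). The lobe clears the slide above 1.1. About 3 N at the knob turns it; it stays where left.
- cam_pivot (a point): On the vertical axis of the cam, 75 mm above the bench; in the press's frame at x = -75, y = 51 mm. The hub is 18 mm across and its top is 62 mm above the bench. Its axes are those of press.
- lever_knob (a point): Middle of the upright black knob at the end of the cam lever, on its axis, 75 mm above the bench. Knob: 22 mm across, from 56 to 96 mm above the bench, its axis 75 mm from the cam's axis. The lever from hub to knob is a 10 mm round bar, its axis 56 mm above the bench. Both may be pushed anywhere on their sides.
- cam_nose_tip (a point): Tip of the cam's lobe, at the height of the slide's top face (42 mm), 30 mm from the cam's axis and opposite the lever. The plain side of the cam plate is 20 mm in radius; the slide's edge passes 21 mm from the axis.
- push_plate (a point): Middle of the rear face of the slide's upright end plate, 70 mm above the bench; push here along the press's +x. The plate is 66 mm wide (along the press's y) and 8 mm thick, and its top is 91 mm above the bench. At slide position 0 it is at x = -200 mm in the press's frame, and moves with the slide.
- nest (a point): Middle of the floor of the round locating nest in the slide, 46 mm across and 4 mm deep, floor 38 mm above the bench; moves with the slide.
- under_ram (a point): Point straight below the punch, 42 mm above the bench, fixed to the press (x = 150, y = 0 mm in its frame). When the slide is home the nest is centred below it. The punch's tip is 78 mm above the bench; the press head is 60 mm wide, 180 to 270 mm above the bench, x 118 to 265 mm; the press handle rises to 425 mm on the -y side (y = -64).
- blank: Loose brass disc, 40 mm across, 3 mm thick, lying in the nest of the slide; origin at the centre of its underside, z along its axis.
- blank_tin: Bystander: low round aluminium tin of spare blanks, 66 mm across, 26 mm high; origin at the centre of its underside.
- ring_cone: Bystander: wooden ring cone, 56 mm across its foot, 97 mm high; origin at the centre of its underside.
- flux_jar: Bystander: white jar with black cap, 48 mm across, 52 mm high; origin at the centre of its underside.
- pliers: Bystander: pliers with orange handles lying flat, 150 mm long, 15 mm high; origin on the bench under the joint, handles along -x.
- calliper: Bystander: digital calliper lying flat, 190 mm long, 12 mm high; origin under the middle of its beam.
- mallet: Bystander: nylon mallet with wooden handle, 230 mm long, 38 mm high, head at +x; origin on the bench under the handle.
- solder_brick: Bystander: white soldering brick 115 x 70 x 26 mm; origin at the centre of its underside.
Not all that is in view belongs to the job. Leave any grey or orange look-alike of the blank alone.

How it is judged (in metres and radians):
On the way, in this order (a step that is already met when the one before it is completed fails the run):
1. the lever has been pushed to its released stop (above 1.35 rad) while the slide is still back (below 15 mm) (value of joint cam_lock above 1.35 rad and value of joint die_slide below 0.015 m), for 0.1 s.
2. the slide has been pushed home (within 4 mm) with the cam released (value of joint die_slide above 0.076 m and value of joint cam_lock above 1.1 rad), for 0.1 s.
At the end, for the whole second after the job is handed in: The slide is home within 4 mm, the lever is back within 0.2 rad of its locked stop, and the blank lies flat and still in its nest, its centre within 8 mm of the line of the punch (value of joint die_slide above 0.076 m and value of joint cam_lock below 0.2 rad and horizontal distance between blank and under_ram below 0.008 m and horizontal distance between blank and nest below 0.006 m and height (world z) of blank below 0.042 m and angle between blank's own z axis and vertical below 0.1 rad and linear speed of blank below 0.02 m/s); the robot touches nothing.
It fails at once if the slide was shoved at with more than 20 N while the cam locked it at the loading end (value of joint cam_lock below 1 rad and value of joint die_slide below 0.04 m and contact force between the fingers and die_slide above 20 N).
It fails at once if the blank was lifted or pushed out of its nest (height (world z) of blank above 0.046 m or horizontal distance between blank and nest above 0.01 m).
It fails at once if another thing on the bench was moved by more than 20 mm (distance of any of blank_tin, ring_cone, flux_jar, pliers, calliper, mallet, solder_brick from where it was at the start of the episode above 0.02 m).
It also fails if it takes over 64 s, if anything falls off the work surface, if the arm or the gripper's body presses on something with over 40 N, if the wrist force passes 120 N, or if a joint passes its speed limit or range.

## Working session

There is one attempt and no reset: what is moved stays moved. The work goes in short steps, Python scripts to look and compute and a tool call to move; the robot and the scene stay as the last step left them, time stands still between calls to the robot, and variables do not carry over. Pictures are saved under pics/ and viewed, about 8 in all and at most 12, crops included, and the job is handed in when it is done.

Besides the shell and the picture viewer there is one more tool, called after "Emit:" as name(argument=value, ...) on one line, values as JSON. apply_moves: Moves the arm, as the interface text tells. Its arguments: {"type":"object","properties":{"plan":{"type":"string"},"squeeze":{"type":"number"}},"required":["plan"]}

```bash
mkdir -p pics; python3 - <<'E'
from rig import r
import cv2,numpy as np
for n in("scene","top"):
    im=r.grab_frame(n); cv2.imwrite(f"pics/{n}0.png",im); cv2.imwrite(f"pics/{n}0v.png",cv2.resize(im,(800,600),interpolation=cv2.INTER_CUBIC))
    print(n,r.get_calibration(n))
print(r.sense())
E
```

```text
scene {'vertical_fov': 55.04986966362108, 'cx': 255.06239437320394, 'cy': 187.8980638222628, 'R': array([[-0.06963741,  0.99734203, -0.02143608],
       [ 0.63606773,  0.02783808, -0.77113091],
       [-0.76848453, -0.06733436, -0.63631566]]), 't': array([  23.77790253, -318.0272506 , 1393.92397324])}
top {'vertical_fov': 49.27351363269199, 'cx': 250.13562439812884, 'cy': 193.4784300239766, 'R': array([[ 0.00444788, -0.99996001, -0.0077591 ],
       [-0.98654707, -0.00311996, -0.1634477 ],
       [ 0.16341695,  0.00838172, -0.98652149]]), 't': array([  46.83969905,  557.34806907, 1273.39236398])}
{'clock': 0.1, 'qpos': array([-1.34440982e+00,  3.53582394e-01,  1.63405171e+00,  2.25030140e-05,
        1.15519523e+00, -2.39630787e-03]), 'qvel': array([-0.00104053, -0.00304695, -0.00146583,  0.00114761,  0.00081471,
       -0.00015815]), 'joint_efforts': array([-6.59153739e-04, -6.06356764e+01, -3.42819750e+01, -9.18117507e-06,
        3.89016917e-03, -9.49316785e-06]), 'eef_pos': array([ 141.65971278, -608.30188746,  230.63800928]), 'tcp_rot': array([-1.57203295e+00,  2.35395623e-05, -2.91281895e+00]), 'contact_force': array([0.19809906, 0.47679938, 0.35423913]), 'wrist_torque': array([-0.00693719, -0.03076368,  0.02951372]), 'opening': 0.9998906170182889}
```

View pics/top0v.png

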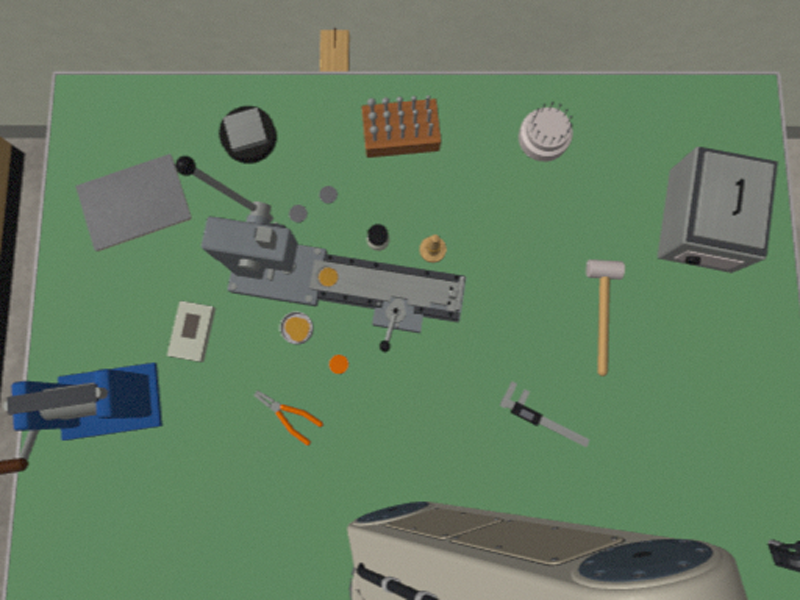

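View pics/scene0v.png

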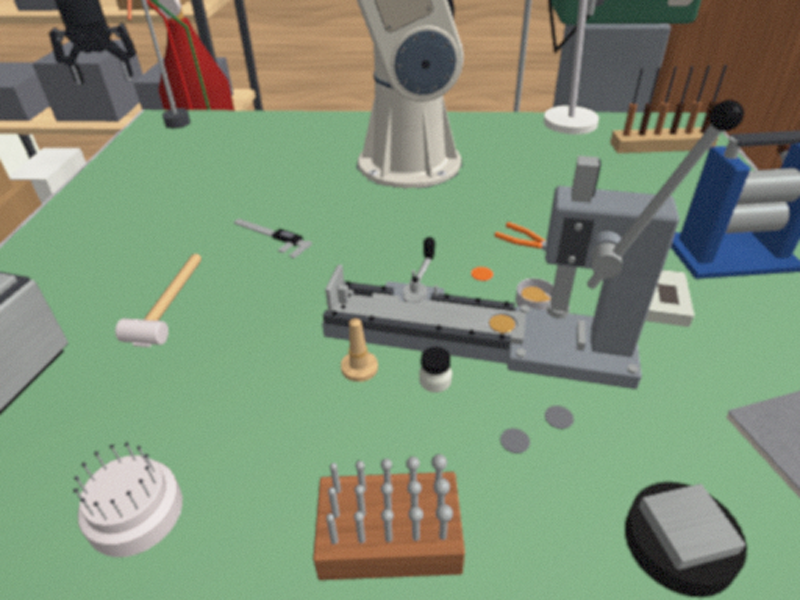

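The top view (800 px) shows the slide feeding to the left, which is world +y. What could be mistaken for the targets:
- **Blank:** the brass disc in the slide at (328,277) is the one I want. Look-alikes are the tin of blanks at (297,327), the orange disc at (339,364) and grey discs at (298,213) and (328,194).
- **Lever knob:** the black knob at (385,346) is the one I want. Look-alikes are the press handle ball at (185,165) and the black jar cap at (377,233).

I'll check the choice in one close crop.

```bash
cat > h.py <<'E'
import numpy as np,cv2
from rig import r
C={n:r.get_calibration(n) for n in("scene","top")}
def ray(n,uv):
    c=C[n];f=192/np.tan(np.radians(c["vertical_fov"]/2))
    d=c["R"].T@np.array([(uv[0]-c["cx"])/f,(uv[1]-c["cy"])/f,1]);o=-c["R"].T@c["t"];return o,d
def onz(n,uv,z):
    o,d=ray(n,uv);return o+d*(z-o[2])/d[2]
def proj(n,X):
    c=C[n];f=192/np.tan(np.radians(c["vertical_fov"]/2));p=c["R"]@np.asarray(X,float)+c["t"];return p[:2]/p[2]*f+[c["cx"],c["cy"]]
def two(a,b):
    (o1,d1),(o2,d2)=ray("top",a),ray("scene",b)
    s=np.linalg.lstsq(np.c_[d1,-d2],o2-o1,rcond=None)[0];p,q=o1+d1*s[0],o2+d2*s[1];return (p+q)/2,np.linalg.norm(p-q)
def blobs(im,lo,hi,box,amin=15):
    x0,y0,x1,y1=box;h=cv2.cvtColor(im,cv2.COLOR_BGR2HSV)[y0:y1,x0:x1]
    m=cv2.inRange(h,np.array(lo),np.array(hi));n,l,s,c=cv2.connectedComponentsWithStats(m)
    return [(c[i]+[x0,y0],s[i]) for i in range(1,n) if s[i,4]>=amin]
E
python3 - <<'E'
from h import *
t=cv2.imread("pics/top0.png");s=cv2.imread("pics/scene0.png")
print("top brass");[print(c.round(1),b) for c,b in blobs(t,(8,90,90),(28,255,255),(120,130,320,300))]
print("scene brass");[print(c.round(1),b) for c,b in blobs(s,(8,90,90),(28,255,255),(200,140,420,250))]
print("top blk");[print(c.round(1),b) for c,b in blobs(t,(0,0,0),(180,255,50),(190,130,310,240),6)]
print("scene blk");[print(c.round(1),b) for c,b in blobs(s,(0,0,0),(180,255,50),(200,140,350,250),6)]
a=cv2.resize(t[150:240,140:310],(800,424),interpolation=cv2.INTER_CUBIC)
cv2.imwrite("pics/c1.png",a)
b=cv2.resize(s[140:250,195:375],(800,489),interpolation=cv2.INTER_CUBIC)
cv2.imwrite("pics/c2.png",b)
E
```

```text
top brass
[276.6 159.1] [149  20  17  18 213]
[209.6 176.7] [ 84  41  12  12 117]
[189.8 209.9] [ 62  73  16  16 190]
[216.3 232.6] [ 90  97  13  12 130]
[189.6 269.4] [ 56 129  31  26 246]
scene brass
[333.3 151. ] [117   2  32  17 241]
[308.1 174.7] [101  30  15  10 108]
[341.7 188. ] [134  43  18  10 125]
[320.9 206.7] [113  61  16  13 142]
[229.  227.2] [ 19  64  22  39 507]
top blk
[241.5 150. ] [ 46  14  12  13 124]
[211.  164.5] [20 34  3  2  6]
[224.7 167. ] [34 36  3  3  7]
[240.2 169.2] [49 38  3  3  6]
[273.  174.5] [82 44  3  2  6]
[291.8 177.2] [101  46   3   3   6]
[220.5 190. ] [30 59  2  3  6]
[236.2 193.5] [45 62  4  4 11]
[269.2 197.8] [78 67  3  3  6]
[286.8 201.7] [93 70  7  4 12]
[245.9 221.2] [54 88  5  7 29]
scene blk
[274.1 158.2] [72 13  6 12 56]
[231.4 186.4] [27 45 10  4 16]
[214.3 205.1] [ 8 63 14  5 41]
[278.3 214.3] [ 33  66  92  17 256]
[278.2 230.1] [ 70  82  17  17 238]
```

View pics/c1.png

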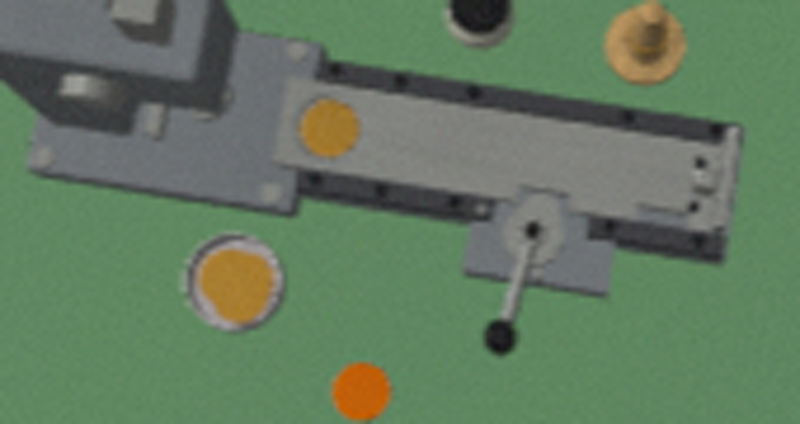

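View pics/c2.png

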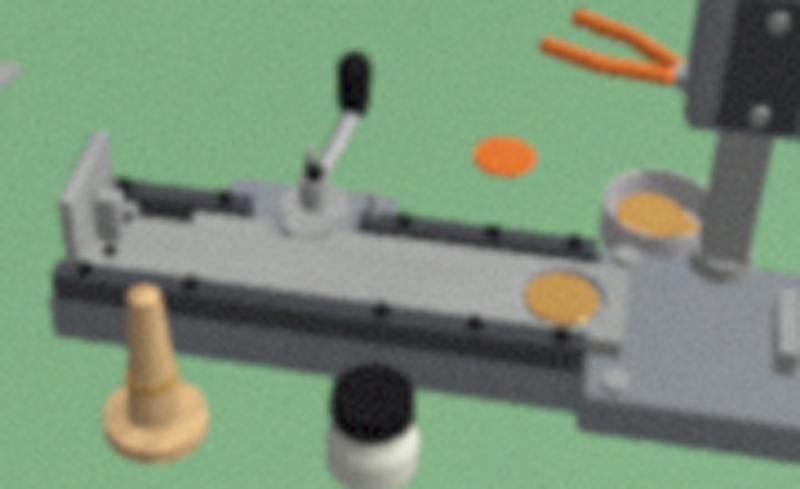

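The crops confirm the choice. The blank is the brass disc in the slide, at (330,128) in the top crop and (562,298) in the scene crop. The hub screw is at (532,230) and the lever knob at (500,337) in the top crop. The end plate is at the right-hand end, at about (735,175).

```bash
cat >> h.py <<'E'
E
python3 - <<'E'
from h import *
U=np.array([(211,164.5),(224.7,167),(240.2,169.2),(273,174.5),(291.8,177.2)])
P=np.array([onz("top",u,47) for u in U])[:,:2]
L=np.array([onz("top",u,47) for u in [(220.5,190),(269.2,197.8),(286.8,201.2)]])[:,:2]
d=cv2.fitLine(P.astype(np.float32),cv2.DIST_L2,0,.01,.01).ravel()[:2];d*=np.sign(d[1])
yu=np.degrees(np.arctan2(d[1],d[0]));print("yaw upper",yu)
d2=cv2.fitLine(L.astype(np.float32),cv2.DIST_L2,0,.01,.01).ravel()[:2];d2*=np.sign(d2[1]);print("yaw lower",np.degrees(np.arctan2(d2[1],d2[0])))
B=onz("top",(209.6,176.7),41);Bt=two((209.6,176.7),(320.9,206.7));print("blank",B,Bt)
H=onz("top",(253.05,198.8),64);print("hub",H)
K=onz("top",(245.9,221.2),90);print("knob",K,two((245.9,221.2),(274.1,158.2)))
print("knob-hub dist",np.linalg.norm((K-H)[:2]),"dir",np.degrees(np.arctan2(*(K-H)[1::-1])))
for yaw in (yu,np.degrees(np.arctan2(d2[1],d2[0]))):
    a=np.radians(yaw);R=np.array([[np.cos(a),-np.sin(a)],[np.sin(a),np.cos(a)]])
    print("yaw",yaw,"blank-hub in press (145+s,-51):",R.T@(B-H)[:2],"knob-hub",R.T@(K-H)[:2])
    O=H[:2]-R@[-75,51];print("origin",O,"plate",O+R@[-200,0],"mean rail y",R.T@(P.mean(0)-O),R.T@(L.mean(0)-O))
    rec=B[:2]-R@np.array([70,0]);print("origin via blank s=0",rec)
for n,uv,z in(("tin",(189.8,209.9),26),("cone",(276.6,159.1),10),("jar",(241.5,150),52)):print(n,onz("top",uv,z))
E
```

```text
yaw upper 81.05895
yaw lower 80.579994
blank [611.80000455 178.45313812  41.        ] (array([611.9693787 , 178.52396918,  40.17523554]), np.float64(0.035594308670775524))
hub [537.4899696   39.69669764  64.        ]
knob [465.19851345  60.97218493  90.        ] (array([466.45419276,  61.24051453,  77.21741063]), np.float64(0.06776482683418757))
knob-hub dist 75.35715620803238 dir 163.60076242922884
yaw 81.05895 blank-hub in press (145+s,-51): [148.61950732 -51.84180338] knob-hub [ 9.78155771 74.71962258]
origin [599.52661923 105.85902774] plate [568.44298473 -91.710724  ] mean rail y [-44.4809711  -38.97584467] [-91.07418225  37.80494739]
origin via blank s=0 [600.92073247 109.30372501]
yaw 80.579994 blank-hub in press (145+s,-51): [149.04767689 -50.59765107] knob-hub [ 9.15661869 74.79878076]
origin [600.07751925 105.33814056] plate [567.34344109 -91.96488039] mean rail y [-43.72991392 -38.7175854 ] [-90.96332617  37.67104393]
origin via blank s=0 [600.34307719 109.39708079]
tin [506.89524319 240.95340774  26.        ]
cone [677.77335517 -37.07775104  10.        ]
jar [696.79245725  77.10887145  52.        ]
```

Measured pose: press origin about (599.7, 105.6) with yaw 80.9°. The slide is at about 4 mm and the lever at about 0.12 rad. The hub-to-knob distance of 75.4 mm, blank height of 40 mm and rail rows at y ≈ ±38 all fit the given sizes. First I shut the fingers, turn the tool to the lever frame and travel high to behind the knob.

Emit:
apply_moves(plan="0 0 0 0 7.3 0 1; 0 0 0 0 7.3 0 1; 0 0 0 0 7.3 0 1; 0 0 0 0 7.3 0 1; -0.84 0 -4.5 0 0 0 1; -0.84 0 -4.5 0 0 0 1; -0.84 0 -4.5 0 0 0 1; -0.84 0 -4.5 0 0 0 1; -0.84 0 -4.5 0 0 0 1; -0.84 0 -4.5 0 0 0 1; -0.84 0 -4.5 0 0 0 1; -0.84 0 -4.5 0 0 0 1; -0.84 0 -4.5 0 0 0 1; -0.84 0 -4.5 0 0 0 1; -0.84 0 -4.5 0 0 0 1; -0.84 0 -4.5 0 0 0 1; -0.84 0 -4.5 0 0 0 1; 0 0 0 0 0 0 1", squeeze=40)

```text
clock: 1.9
eef_pos: [427.5, -60.9, 228.2]
tcp_rot: [-1.577, -0.002, 2.834]
contact_force: [-0.5, -0.3, -0.7]
opening: 0.001
```

```bash
cat >> h.py <<'E'
a=np.radians(80.9);RP=np.array([[np.cos(a),-np.sin(a),0],[np.sin(a),np.cos(a),0],[0,0,1]]);O=np.array([599.7,105.6,0])
from scipy.spatial.transform import Rotation as Ro
def state(target=None,yaw=None):
    s=r.sense();M=Ro.from_euler("xyz",s["tcp_rot"]).as_matrix();p=RP.T@(s["eef_pos"]-O)
    print("t",round(s["clock"],2),"press xyz",p.round(1),"F press",(RP.T@s["contact_force"]).round(1),"open",round(s["opening"],2))
    print("tool axes in press (cols)",(RP.T@M).round(3).tolist(),"q",s["qpos"].round(2))
    if target is not None: print("delta tool cm",(M.T@(RP@(np.array(target)-p))/10).round(2))
E
python3 -c "
from h import *
state((-111,131,110))"
```

```text
t 1.9 press xyz [-191.7  143.7  228.2] F press [-0.3  0.5 -0.7] open 0.0
tool axes in press (cols) [[0.148, 0.006, -0.989], [0.989, 0.001, 0.148], [0.002, -1.0, -0.006]] q [-0.15  0.05  2.03  0.01  1.07  1.72]
delta tool cm [-0.08 11.87 -8.09]
```

Joint 6 would run out of range during the arc, so I turn the tool back 90°. Tool −x then becomes the pushing direction. I descend while turning.

Emit:
apply_moves(plan="0 1 0 0 -8.5 0 1; 0 1 0 0 -8.5 0 1; 0 1 0 0 -8.5 0 1; 0 1 0 0 -8.5 0 1; 0 1 0 0 -8.5 0 1; 0 1 0 0 -8.5 0 1; 0 1 0 0 -8.5 0 1; 0 1 0 0 -8.5 0 1; 0 1 0 0 -8.5 0 1; 0 1 0 0 -8.5 0 1; 0 0 0 0 -7 0 1; 0 0 0 0 0 0 1")

```text
clock: 3.1
eef_pos: [422.7, -62.8, 122.2]
tcp_rot: [-1.578, 0.004, -1.819]
contact_force: [0.9, -1.1, -0.1]
opening: -0.001
```

```bash
python3 -c "
from h import *
state((-115,131,68))"
```

```text
t 3.1 press xyz [-194.3  148.1  122.2] F press [-1.  -1.  -0.1] open -0.0
tool axes in press (cols) [[-0.996, 0.004, -0.089], [0.089, 0.007, -0.996], [-0.004, -1.0, -0.008]] q [-0.15  0.2   2.14  0.01  0.81  0.09]
delta tool cm [-8.03  5.44  1.04]
```

Emit:
apply_moves(plan="-3.5 0 0.5 0 0 0 1; -3.5 0 0.5 0 0 0 1; -1 1 0 0 0 0 1; 0 2.2 0 0 0 0 1; 0 2.2 0 0 0 0 1; 0 0 0 0 0 0 1")

```text
clock: 3.7
eef_pos: [452.6, 12.3, 66.9]
tcp_rot: [-1.577, 0.003, -1.841]
contact_force: [-1.0, -1.1, 0.2]
opening: 0.002
```

```bash
python3 - <<'E'
from h import *
state((-88,130,68))
im=r.grab_frame("top");cv2.imwrite("pics/c3.png",cv2.resize(im[150:260,180:350],(800,518),interpolation=cv2.INTER_CUBIC))
E
```

```text
t 3.7 press xyz [-115.4  130.5   66.9] F press [-1.2  0.9  0.2] open 0.0
tool axes in press (cols) [[-0.994, 0.003, -0.111], [0.111, 0.006, -0.994], [-0.003, -1.0, -0.006]] q [0.02 0.34 2.12 0.01 0.69 0.29]
delta tool cm [-2.73 -0.1  -0.26]
```

View pics/c3.png

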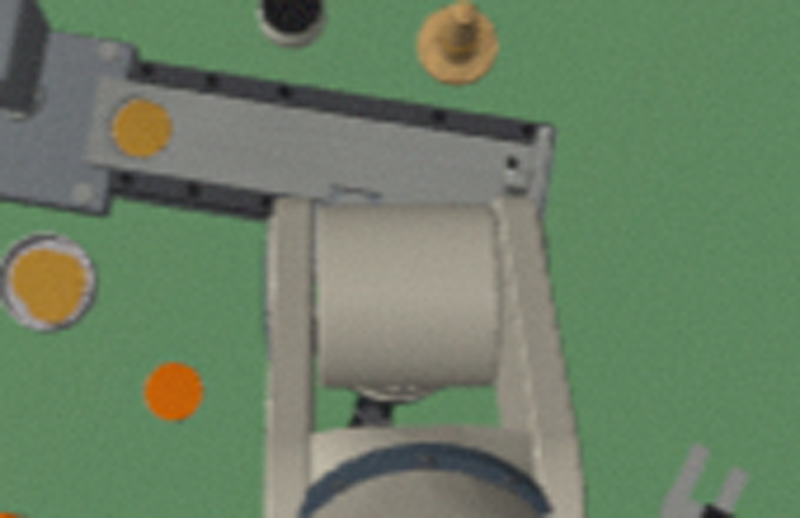

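The arm hides the knob from the top camera; the slide and blank have not moved (blank at (141,128) in this crop). Next I close on the knob and begin the arc.

Emit:
apply_moves(plan="-1.5 0 -0.1 0 0 0 1; -1 0 -0.1 0 0 0 1; -0.65 0 -0.19 0 5 0 1; -0.65 0 -0.19 0 5 0 1; -0.65 0 -0.19 0 5 0 1; -0.65 0 -0.19 0 5 0 1; -0.65 0 -0.19 0 5 0 1; 0 0 0 0 0 0 1")

```text
clock: 4.55
eef_pos: [462.2, 68.6, 72.7]
tcp_rot: [-1.576, -0.003, -2.302]
contact_force: [-0.0, -0.7, -0.0]
opening: 0.0
```

```bash
cat >> h.py <<'E'
def polar():
    s=r.sense();p=(RP.T@(s["eef_pos"]-O))[:2]-[-75,51];M=RP.T@Ro.from_euler("xyz",s["tcp_rot"]).as_matrix()
    th=np.arctan2(-M[1,0]*-1,-M[0,0]) # tool -x = e_t
    et=-M[:2,0];er=-M[:2,2];print("tool theta deg",np.degrees(np.arctan2(-et[1],et[0])).round(1),"rad/tan coords",(er@p).round(1),(et@p).round(1))
E
python3 - <<'E'
from h import *
state();polar()
im=r.grab_frame("scene");cv2.imwrite("pics/c4.png",cv2.resize(im[120:250,195:375],(800,578),interpolation=cv2.INTER_CUBIC))
E
```

```text
t 4.55 press xyz [-58.2 129.9  72.7] F press [-0.7 -0.1 -0. ] open 0.0
tool axes in press (cols) [[-0.841, 0.0, -0.541], [0.541, 0.006, -0.841], [0.003, -1.0, -0.005]] q [0.14 0.34 2.09 0.   0.71 0.87]
tool theta deg 32.8 rad/tan coords 75.4 -28.6
```

View pics/c4.png

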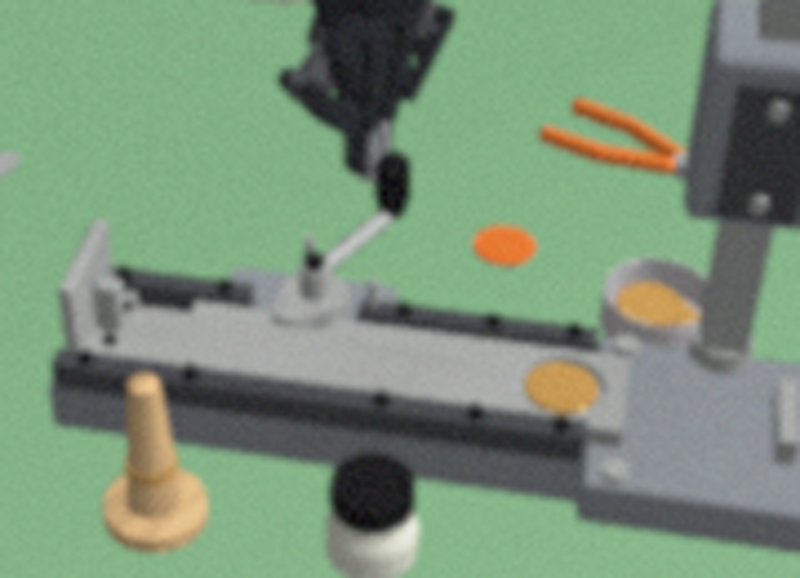

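The lever is turning: the knob at (393,185) has swung forward and the finger is behind it. Slide and blank are unchanged. I continue the arc.

Emit:
apply_moves(plan="-0.75 0.1 -0.2 0 5.3 0 1; -0.75 0.1 -0.2 0 5.3 0 1; -0.75 0.1 -0.2 0 5.3 0 1; -0.75 0.1 -0.2 0 5.3 0 1; -0.75 0.1 -0.2 0 5.3 0 1; -0.75 0.1 -0.2 0 5.3 0 1; -0.75 0.1 -0.2 0 5.3 0 1; -0.75 0.1 -0.2 0 5.3 0 1; 0 0 0 0 0 0 1")

```text
clock: 5.5
eef_pos: [500.7, 109.0, 67.9]
tcp_rot: [-1.572, -0.015, -3.047]
contact_force: [0.7, -0.9, -0.5]
opening: -0.002
```

```bash
python3 - <<'E'
from h import *
state();polar()
E
```

```text
t 5.5 press xyz [-12.3  98.3  67.9] F press [-0.8 -0.8 -0.5] open -0.0
tool axes in press (cols) [[-0.251, -0.003, -0.968], [0.968, 0.014, -0.251], [0.015, -1.0, -0.001]] q [0.21 0.41 1.99 0.   0.76 1.68]
tool theta deg 75.5 rad/tan coords 72.5 -30.1
```

Emit:
apply_moves(plan="-0.75 0.05 -0.25 0 5 0 1; -0.75 0.05 -0.25 0 5 0 1; -0.75 0.05 -0.25 0 5 0 1; -0.5 0 0 0 0 0 1; -0.5 0 0 0 0 0 1; 0 0 0 0 0 0 1")

```text
clock: 6.1
eef_pos: [528.4, 114.2, 67.0]
tcp_rot: [-1.568, -0.023, 2.991]
contact_force: [-2.7, 3.0, 0.3]
opening: -0.002
```

```bash
python3 - <<'E'
from h import *
state();polar()
im=r.grab_frame("scene");cv2.imwrite("pics/c5.png",cv2.resize(im[120:250,195:375],(800,578),interpolation=cv2.INTER_CUBIC))
E
```

```text
t 6.1 press xyz [-2.7 71.8 67. ] F press [2.5 3.1 0.3] open -0.0
tool axes in press (cols) [[-0.008, -0.003, -1.0], [1.0, 0.023, -0.008], [0.023, -1.0, 0.003]] q [0.21 0.45 1.92 0.01 0.79 1.92]
tool theta deg 89.5 rad/tan coords 72.4 -20.2
```

View pics/c5.png

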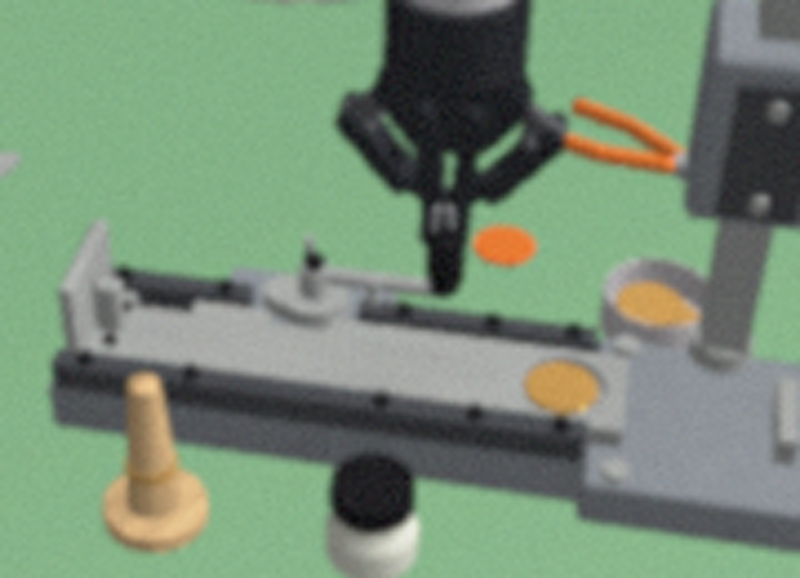

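The lever now lies along the slide, with the knob at about (447,255) and the hub at (315,265). I give one more nudge to confirm the stop by force, then back off.

Emit:
apply_moves(plan="-0.4 0 0 0 0 0 1; -0.4 0 0 0 0 0 1; 0 0 0 0 0 0 1")

```text
clock: 6.45
eef_pos: [527.6, 113.9, 66.5]
tcp_rot: [-1.568, -0.039, 3.001]
contact_force: [-0.5, -0.2, 0.8]
opening: -0.001
```

```bash
python3 - <<'E'
from h import *
state();polar()
E
```

```text
t 6.45 press xyz [-3.2 72.5 66.5] F press [-0.3  0.5  0.8] open -0.0
tool axes in press (cols) [[-0.018, -0.004, -1.0], [0.999, 0.039, -0.018], [0.039, -0.999, 0.003]] q [0.2  0.46 1.91 0.01 0.81 1.9 ]
tool theta deg 89.0 rad/tan coords 72.2 -20.2
```

8 mm commanded and no advance, so the lever is at its released stop. I back off, lift, and go behind the end plate.

Emit:
apply_moves(plan="2.5 0 0 0 0 0 1; 0 -3 0 0 0 0 1; 0 -3 0 0 0 0 1; 0 -0.5 0 0 0 0 1; -1.4 0 4 0 0 0 1; -1.4 0 4 0 0 0 1; -1.4 0 4 0 0 0 1; -1.4 0 4 0 0 0 1; -1.4 0 4 0 0 0 1; -1.4 0 4 0 0 0 1; -1.4 0 2.5 0 0 0 1; 0 0 0 0 0 0 1")

```text
clock: 7.65
eef_pos: [577.7, -173.0, 130.4]
tcp_rot: [-1.565, -0.025, 3.041]
contact_force: [0.3, 1.1, -0.1]
opening: -0.0
```

```bash
python3 - <<'E'
from h import *
state((-238,0,68))
t=r.grab_frame("top");s=r.grab_frame("scene");cv2.imwrite("pics/s6.png",s)
print("brass top");[print(c.round(1),b[4]) for c,b in blobs(t,(8,90,90),(28,255,255),(140,165,230,190))]
print("scene blk");[print(c.round(1),b) for c,b in blobs(s,(0,0,0),(180,255,50),(240,140,340,200),6)]
E
```

```text
t 7.65 press xyz [-278.6  -22.4  130.4] F press [ 1.1 -0.2 -0.1] open -0.0
tool axes in press (cols) [[-0.058, -0.007, -0.998], [0.998, 0.024, -0.058], [0.025, -1.0, 0.006]] q [-0.29  0.44  1.75 -0.01  0.97  1.39]
delta tool cm [ 1.84  6.26 -4.22]
brass top
[209.6 176.7] 116
scene blk
[294.6 178.6] [52 32  7 14 74]
```

Emit:
apply_moves(plan="0.9 2 0 0 -1.5 0 1; 0.9 2 0 0 -1.5 0 1; 0 2 0 0 0 0 1; 0 0.3 -2 0 0 0 1; 0 0 -1 0 0 0 1; 0 0 0 0 0 0 1")

```text
clock: 8.35
eef_pos: [554.3, -131.4, 64.5]
tcp_rot: [-1.569, -0.029, 3.107]
contact_force: [-0.2, -0.1, 1.1]
opening: -0.004
```

```bash
python3 - <<'E'
from h import *
k=RP.T@(onz("scene",(294.6,178.6),77)-O);print("knob press",k,"theta",np.arctan2(k[0]+75,k[1]-51))
state((-200,0,68))
E
```

```text
knob press [ 1.35129788 48.41972532 77.        ] theta 1.604578241719773
t 8.35 press xyz [-241.2    7.4   64.5] F press [-0.1  0.2  1.1] open -0.0
tool axes in press (cols) [[-0.124, -0.006, -0.992], [0.992, 0.028, -0.124], [0.029, -1.0, 0.002]] q [-0.23  0.49  1.86 -0.01  0.82  1.38]
delta tool cm [-1.23 -0.39 -4.  ]
```

Lever measured at 1.60 rad from the image, so it is released. I square the tool up and push the plate gently.

Emit:
apply_moves(plan="-0.4 0 -0.8 0 3.5 0 1; -0.3 -0.2 -0.8 0 3.5 0 1; 0 0 -0.6 0 0 0 1; 0 0 -0.6 0 0 0 1; 0 0 -0.6 0 0 0 1; 0 0 -0.6 0 0 0 1; 0 0 -0.6 0 0 0 1; 0 0 -0.6 0 0 0 1; 0 0 -0.6 0 0 0 1; 0 0 0 0 0 0 1")

```text
clock: 9.35
eef_pos: [570.2, -70.9, 68.2]
tcp_rot: [-1.563, -0.024, 2.993]
contact_force: [0.1, -0.7, 0.0]
opening: 0.006
```

```bash
cat >> h.py <<'E'
def blank():
    t=r.grab_frame("top")
    for c,b in blobs(t,(8,90,90),(28,255,255),(140,155,230,190),10): print("brass top",c.round(1),b[4],"press",(RP.T@(onz("top",c,41)-O)).round(1))
E
python3 - <<'E'
from h import *
state((-134,0,68));blank()
E
```

```text
t 9.35 press xyz [-178.9    1.2   68.2] F press [-0.7 -0.2  0. ] open 0.01
tool axes in press (cols) [[-0.01, -0.008, -1.0], [1.0, 0.024, -0.01], [0.024, -1.0, 0.008]] q [-0.12  0.49  1.85 -0.01  0.83  1.6 ]
delta tool cm [-0.16 -0.02 -4.49]
brass top [199.5 175.4] 116 press [106.4   0.5  41. ]
```

Emit:
apply_moves(plan="0 0 -0.6 0 0 0 1; 0 0 -0.6 0 0 0 1; 0 0 -0.6 0 0 0 1; 0 0 -0.6 0 0 0 1; 0 0 -0.6 0 0 0 1; 0 0 -0.6 0 0 0 1; 0 0 -0.4 0 0 0 1; 0 0 -0.4 0 0 0 1; 0 0 -0.4 0 0 0 1; 0 0 -0.4 0 0 0 1")

```text
clock: 10.4
eef_pos: [577.5, -25.0, 68.3]
tcp_rot: [-1.548, -0.024, 2.999]
contact_force: [-3.9, -33.0, 4.2]
opening: 0.001
```

```bash
python3 - <<'E'
from h import *
state((-134,0,68));blank()
E
```

```text
t 10.4 press xyz [-132.4    1.2   68.3] F press [-33.2  -1.4   4.2] open 0.0
tool axes in press (cols) [[-0.016, -0.023, -1.0], [1.0, 0.024, -0.017], [0.024, -0.999, 0.023]] q [-0.03  0.49  1.84 -0.03  0.84  1.7 ]
delta tool cm [-0.12  0.03  0.16]
brass top [186.5 174.9] 61 press [147.6   5.7  41. ]
```

The slide is home: 33 N at the stop and the finger at x = −132. I back off straight, lift, and move to the slide side of the knob.

Emit:
apply_moves(plan="0 0 1 0 0 0 1; 0 0 1 0 0 0 1; 0 -3 0 0 0 0 1; 0 -3 0 0 0 0 1; 0.3 0 -3.5 0 0 0 1; 0.3 0 -3.5 0 0 0 1; 0.3 0 -3.5 0 0 0 1; 0.3 0 -2.5 0 0 0 1; 0 0 0 0 0 0 1")

```text
clock: 11.35
eef_pos: [582.3, 90.6, 128.1]
tcp_rot: [-1.554, -0.027, 2.993]
contact_force: [0.1, -0.6, 0.8]
opening: -0.001
```

```bash
python3 - <<'E'
from h import *
state((-1,14,68));polar()
s=r.grab_frame("scene");[print(c.round(1),b) for c,b in blobs(s,(8,90,90),(28,255,255),(300,180,380,240))]
for c,b in blobs(s,(8,90,90),(28,255,255),(300,195,390,240)):print("blank press",RP.T@(onz("scene",c,41)-O))
E
```

```text
t 11.35 press xyz [-17.5  14.8 128.1] F press [-0.6 -0.2  0.8] open -0.0
tool axes in press (cols) [[-0.01, -0.017, -1.0], [1.0, 0.027, -0.01], [0.027, -0.999, 0.017]] q [ 0.16  0.43  1.78 -0.01  0.97  1.88]
delta tool cm [-0.26  5.98 -1.76]
tool theta deg 89.4 rad/tan coords 57.1 36.8
[341.7 188. ] [ 34   3  18  10 123]
[354.4 211. ] [ 47  26  16  11 148]
blank press [152.46145812  -0.64406653  41.        ]
```

Blank measured at press (152.5, −0.6), which agrees with the ram line to within the calibration. Next I descend beside the knob.

Emit:
apply_moves(plan="0 0 -1.6 0 0 0 1; 0 2 0 0 0 0 1; 0 2 0 0 0 0 1; 0 1.7 0 0 0 0 1; 0.7 0 0 0 0 0 1; 0.6 0 -0.1 0 -2 0 1; 0.75 0 -0.2 0 -5.3 0 1; 0.75 0 -0.2 0 -5.3 0 1; 0.75 0 -0.2 0 -5.3 0 1; 0.75 0 -0.2 0 -5.3 0 1; 0 0 0 0 0 0 1")

```text
clock: 12.5
eef_pos: [543.5, 114.9, 75.9]
tcp_rot: [-1.566, -0.018, -2.868]
contact_force: [-1.5, -0.2, 0.5]
opening: 0.001
```

```bash
python3 - <<'E'
from h import *
state();polar()
im=r.grab_frame("scene");cv2.imwrite("pics/c7.png",cv2.resize(im[120:250,195:375],(800,578),interpolation=cv2.INTER_CUBIC))
E
```

```text
t 12.5 press xyz [ 0.3 57.  75.9] F press [-0.5  1.5  0.5] open 0.0
tool axes in press (cols) [[-0.419, -0.012, -0.908], [0.908, 0.015, -0.419], [0.018, -1.0, 0.005]] q [ 0.21  0.45  1.89 -0.01  0.82  1.51]
tool theta deg 65.2 rad/tan coords 70.9 26.1
```

View pics/c7.png

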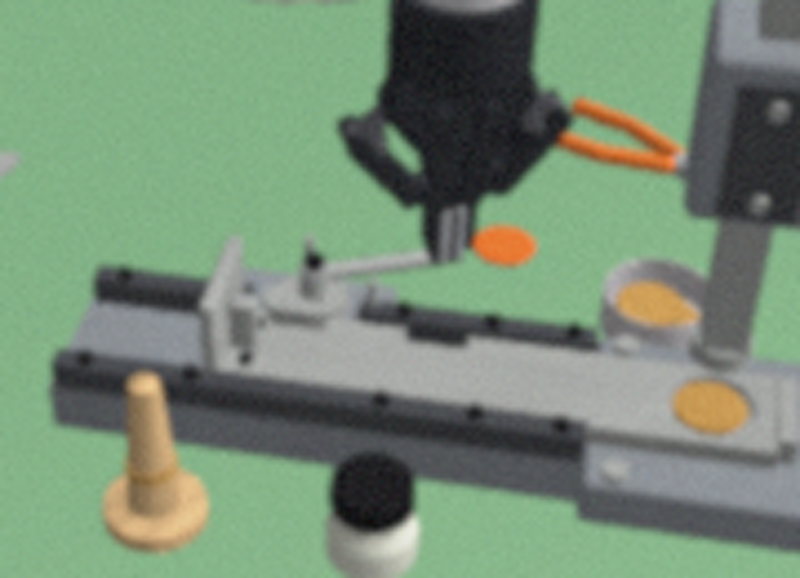

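The slide is home with the blank in its nest under the punch, at (711,408). The lever is swinging back with the finger on its slide side. I continue the arc.

Emit:
apply_moves(plan="0.75 0.15 -0.24 0 -5.3 0 1; 0.75 0.15 -0.24 0 -5.3 0 1; 0.75 0.15 -0.24 0 -5.3 0 1; 0.75 0.15 -0.24 0 -5.3 0 1; 0.75 0.15 -0.24 0 -5.3 0 1; 0.75 0.15 -0.24 0 -5.3 0 1; 0.75 0.15 -0.24 0 -5.3 0 1; 0.75 0.15 -0.24 0 -5.3 0 1; 0 0 0 0 0 0 1")

```text
clock: 13.45
eef_pos: [496.5, 101.4, 74.0]
tcp_rot: [-1.563, 0.005, -2.126]
contact_force: [0.3, 0.3, -0.3]
opening: 0.002
```

```bash
python3 - <<'E'
from h import *
state();polar()
E
```

```text
t 13.45 press xyz [-20.5 101.3  74. ] F press [ 0.4 -0.3 -0.3] open 0.0
tool axes in press (cols) [[-0.923, 0.002, -0.386], [0.386, -0.01, -0.923], [-0.005, -1.0, 0.008]] q [ 0.2   0.38  2.02 -0.    0.73  0.76]
tool theta deg 22.7 rad/tan coords 67.4 30.9
```

Emit:
apply_moves(plan="0.8 0.1 -0.35 0 -5.5 0 1; 0.8 0.1 -0.35 0 -5.5 0 1; 0.8 0.1 -0.35 0 -5.5 0 1; 0.8 0.1 -0.3 0 -5 0 1; 0.5 0 0 0 0 0 1; 0.5 0 0 0 0 0 1; 0 0 0 0 0 0 1")

```text
clock: 14.15
eef_pos: [475.2, 72.3, 73.4]
tcp_rot: [-1.554, 0.013, -1.774]
contact_force: [-1.5, 7.6, -4.4]
opening: 0.001
```

```bash
python3 - <<'E'
from h import *
state();polar()
E
```

```text
t 14.15 press xyz [-52.6 117.7  73.4] F press [ 7.3  2.6 -4.4] open 0.0
tool axes in press (cols) [[-0.999, 0.012, -0.045], [0.045, -0.017, -0.999], [-0.013, -1.0, 0.016]] q [0.14 0.35 2.08 0.01 0.69 0.34]
tool theta deg 2.6 rad/tan coords 67.6 19.4
```

Emit:
apply_moves(plan="0.5 0 0 0 0 0 1; 0.5 0 0 0 0 0 1; 0 0 0 0 0 0 1")

```text
clock: 14.45
eef_pos: [475.6, 72.7, 73.7]
tcp_rot: [-1.556, 0.031, -1.801]
contact_force: [-0.7, 0.8, -0.7]
opening: -0.001
```

```bash
python3 - <<'E'
from h import *
state();polar()
E
```

```text
t 14.45 press xyz [-52.1 117.3  73.7] F press [ 0.7  0.8 -0.7] open -0.0
tool axes in press (cols) [[-0.997, 0.03, -0.072], [0.072, -0.017, -0.997], [-0.031, -0.999, 0.015]] q [0.13 0.35 2.08 0.04 0.69 0.33]
tool theta deg 4.1 rad/tan coords 67.8 18.0
```

No advance, so the lever is at its locked stop. I retreat and check.

Emit:
apply_moves(plan="-1.5 0 0 0 0 0 1; -1.5 0 0 0 0 0 1; 0 -3.5 0 0 0 0 1; 0 -3.5 0 0 0 0 1; 0 -3.5 0 0 0 0 1; 4 -3 0 0 0 0 1; 4.5 0 0 0 0 0 1; 4.5 0 0 0 0 0 1; 4.5 0 0 0 0 0 1; 4.5 0 0 0 0 0 1; 4.5 0 0 0 0 0 1; 4.5 0 0 0 0 0 1; 0 0 0 0 0 0 1; 0 0 0 0 0 0 1")

```text
clock: 15.85
eef_pos: [399.6, -213.8, 209.6]
tcp_rot: [-1.55, 0.025, -1.868]
contact_force: [0.7, 0.0, -0.6]
opening: -0.003
```

```bash
python3 - <<'E'
from h import *
state()
t=r.grab_frame("top");s=r.grab_frame("scene")
for c,b in blobs(s,(8,90,90),(28,255,255),(300,195,390,240)):print("blank press",RP.T@(onz("scene",c,41)-O))
kt=[c for c,b in blobs(t,(0,0,0),(180,255,50),(230,205,270,235),10)];ks=[(c,b) for c,b in blobs(s,(0,0,0),(180,255,50),(250,140,300,180),10)]
print(kt,ks)
for c in kt:
    k=RP.T@(onz("top",c,90)-O);print("knob",k,"theta",np.arctan2(k[0]+75,k[1]-51))
for c,_ in ks:
    k=RP.T@(onz("scene",c,77)-O);print("knob s",k,"theta",np.arctan2(k[0]+75,k[1]-51))
a=cv2.resize(t[130:250,120:320],(800,480),interpolation=cv2.INTER_CUBIC);cv2.imwrite("pics/c8.png",a)
d=cv2.absdiff(t,cv2.imread("pics/top0.png")).max(2);n,l,st,ce=cv2.connectedComponentsWithStats((d>50).astype(np.uint8))
print("changed",[(ce[i].round(),st[i,4]) for i in range(1,n) if st[i,4]>15])
E
```

```text
t 15.85 press xyz [-347.1  147.1  209.6] F press [ 0.1 -0.7 -0.6] open -0.0
tool axes in press (cols) [[-0.99, 0.022, -0.139], [0.138, -0.024, -0.99], [-0.025, -0.999, 0.021]] q [-0.52  0.1   2.02  0.03  1.01 -0.24]
blank press [152.46145812  -0.64406653  41.        ]
[array([248.73333333, 221.7       ])] [(array([270.81034483, 157.70689655]), array([18, 12,  6, 12, 58], dtype=int32))]
knob [-74.00788029 125.85892941  90.        ] theta 0.013252415357069206
knob s [-73.93797806 125.39338996  77.        ] theta 0.014274787153813862
changed [(array([187., 175.]), np.int32(41)), (array([210., 177.]), np.int32(106)), (array([360., 227.]), np.int32(512)), (array([385., 212.]), np.int32(24)), (array([396., 243.]), np.int32(1330)), (array([244., 221.]), np.int32(21)), (array([250., 222.]), np.int32(20)), (array([395., 332.]), np.int32(3110)), (array([342., 267.]), np.int32(80)), (array([250., 328.]), np.int32(295)), (array([333., 344.]), np.int32(455)), (array([249., 366.]), np.int32(2435)), (array([271., 343.]), np.int32(349)), (array([503., 355.]), np.int32(279)), (array([332., 357.]), np.int32(23)), (array([307., 365.]), np.int32(75)), (array([315., 374.]), np.int32(38)), (array([412., 373.]), np.int32(151)), (array([423., 380.]), np.int32(530))]
```

View pics/c8.png

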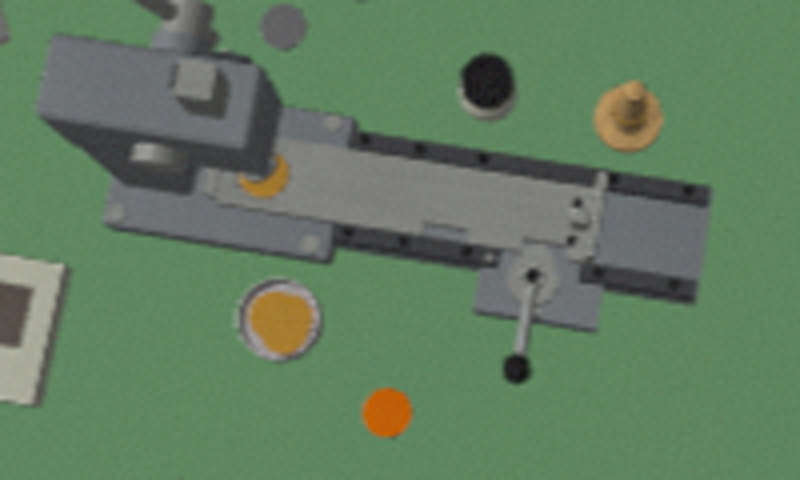

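The picture shows the lever square to the slide, with the knob at (516,368) (θ ≈ 0.014 rad). The slide is home, the blank is in its nest at the punch, and the neighbouring things are where they were. The arm is clear, so I hand in.

```bash
python3 -c "
from rig import r
print(r.sign_off())"
```

```text
the job is handed in; nothing more can be done
None
```

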